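Hook the coin box out of its vault and weigh it

ROBOT

A 6-joint arm with a two-finger parallel gripper is mounted at the origin on a cart in front of the work surface, level with it; the furniture and walls round the work are solid. World frame = base frame: x ahead of the robot, y to its left, z up, the work surface at z = 0. Lengths are in m, angles in rad, forces in N, time in s.
With the tool pointing down it reaches from about 0.375 to 0.925 m from the base axis. Payload 5.7 kg.
Tool frame: the origin (TCP) lies on the mounting face of the last link; the fingertips stand 173 mm ahead of it and the grasp point (between the pads) lies 155 mm ahead of it; z points along the fingers, y is the line along which they close (so a half turn about z gives the same grasp; the last joint's range is limited). The gripper opens to 85 mm and grips with 20 to 120 N. Pads are 22 mm wide; open, the fingers measure 114 mm over their backs; the gripper's body (76 mm by 85 mm) begins 54 mm behind the grasp point. The pads swing forward as they close: fully open they stand 13 mm farther back than shut.
Start: joints at [1.052, 0.359, 1.51, -0, 1.272, -0.115], TCP at [0.236, 0.552, 0.405] pointing down, gripper open.
Joint ranges: [-2.97, 2.97], [-1.01, 2.36], [0.21, 2.38], [-0.96, 4.11], [0.2, 2.71], [-2.98, 2.98]. Speed limits (rad/s): [2.39, 2.39, 3.14, 3.14, 3.14, 3.14].

INTERFACE

Orientations are given as a unit quaternion [w, x, y, z].
In Python, from rig import ctrl gives the robot as it stands. The module is installed in compiled form; this text tells all that it offers. Calls block until the motion is done:
- ctrl.move_to(position, orientation): joint-space move of the TCP to a pose.
- ctrl.move_straight(position, orientation=None, max_speed=0.15, contact_N=None): straight line of the TCP; orientation=None keeps the orientation; max_speed is the mean speed in m/s. With contact_N (N) it stops when the force on the tool has changed by that much, and returns True; else False.
- ctrl.movej(angles): joint-space move.
- ctrl.grip(opening, force=None): finger opening in m; force is the grip in N (None keeps the last); returns when the fingers have stopped.
- ctrl.wait(seconds).
- ctrl.solve_ik(position, orientation): joint angles nearest the present ones, or None.
- ctrl.camera(name): name is "scene" or "top" or "wrist"; returns a dict with "color" (400x640x3 uint8, red, green, blue), "vfov" (degrees; the focal length in pixels is half the picture's height over the tangent of half this angle, whatever the lens; pixels are square), "cx", "cy" (the principal point, pixels), "rvec" (rotation vector, rad) and "tvec" (3), from world to camera coordinates, as OpenCV has them. Camera axes: x right, y down, z forward; pixel columns grow to the right and rows downward; lengths in m; the calibration is good to about 2 mm. A picture is of the moment at which its call begins. There is no depth.
A pose or a line that the arm cannot do raises ctrl.MotionError and nothing moves.
- ctrl.job_done(): hands the job in; it is judged then, once.
Readings, each from a call of its own:
- ctrl.current_clock(): time.
- ctrl.current_q(): joint angles.
- ctrl.current_joint_velocities(): joint speeds.
- ctrl.current_tau(): joint torques, N m.
- ctrl.current_tool_pos(): TCP position.
- ctrl.current_orientation(): TCP orientation.
- ctrl.current_contact_force(): force on the tool from outside, world axes, zero at the start.
- ctrl.current_wrist_torque(): the same for the moment, N m.
- ctrl.current_opening(): finger opening in m.
- ctrl.current_grasp_force(): force on a finger pad.
Only numpy, scipy, OpenCV 4.12 (cv2) and the standard library are available. Lean on these libraries where they do the work, as an engineer would, in place of code of your own. Each camera call takes 0.05 s, during which the arm holds its last target. There are 200 camera calls.

TASK

The coin box sits deep inside the narrow steel coin vault, where no hand fits. Take the pull hook from its rest, drop its bent end behind the bail on the front of the box and draw the box out along the board until it stands wholly clear of the vault, without the robot itself touching the box before then. Lay the hook down on the table or back in its rest, off the vault's board, and set the coin box gently, upright and about in the middle, on the pan of the scale, leaving the tin, the torch and the pulley where they are.

Things in the scene. Friction and masses are not known exactly. Their poses are not given: they have to be found in the camera images.
- vault: grey steel coin vault (fixed), a tunnel open at one end, screwed to a plywood board. Origin: on the table under the middle of its mouth; +x runs into it, -x out along the board. Inside 64 wide, 76 high above the board, 201 deep; outside 72 wide, roof at z = 92, chute collar on it up to 106. Board: 112 wide, top at z = 12, from x = -170 (bare apron) to +215.
- box_center (a point): centre of the coin box: closed metal box 110 (x) by 56 (y) by 64 high, 0.35 to 0.7 kg, coin slot on top. It slides on the board and starts in the vault, its axes along the vault's, its front (-x end, with the bail) 60 to 75 mm inside the mouth. Once out it can be lifted by its two long sides.
- box_bail (a point): middle of the crossbar of the bail on the box's front: a level steel bar 7 mm thick and about 35 long (along y) on two arms, held 24 mm in front of the box's front face (20 mm clear between bar and face), 34 mm above the box's underside. Axes as the box's.
- hook_grip (a point): centre of the pull hook's black flat-sided handle, 90 (x) by 22 (y) by 26 high. A straight 8 mm steel shaft leaves its end along +x at mid height; 165 mm from this point it is bent square down (-z), reaching 22 mm below the shaft's axis. 0.14 kg; lies level in its rest, bend hanging down.
- hook_tip (a point): the lower end of the hook's bend: 165 mm along +x and 22 mm along -z from the centre of the handle. Axes as the hook's.
- pull_hook: the whole pull hook; origin and axes as at the centre of its handle.
- coin_box: the whole coin box; origin at the centre of its underside, 32 mm below its centre.
- hook_rest: low wooden tool rest (fixed), base 160 by 50, 8 thick. Origin on the table below the handle's centre, x along the hook. The handle's tail lies between cheeks 27 mm apart at x = -36 (tops z = 42), the shaft in a fork at x = +85 (tops z = 50). The lying hook's axis is at z = 45; it lifts straight up.
- scale: grey bench scale (fixed), 170 (x) by 140 (y), 40 high under the pan; a display strip along its -x side. Origin on the table under its middle.
- pan_center (a point): centre of the top of the scale's steel pan, 132 (x) by 138 (y), top 50 mm above the table when empty.
- scale_pan (a joint): travel of the pan (m): 0 empty, sinking about 3 to 6 mm (1200 N/m) under the coin box; stop at 9 mm.
- token_tin: tin can 75 across, 58 high, standing loose at the back of the table; origin at its underside. Leave it alone.
- torch: black pocket torch standing on its head, 44 across, 123 high, loose, at the back of the table; origin at its underside. Leave it alone.
- motor_pulley: grey V-belt pulley 63 across, 22 high, lying loose at the back; origin at its underside. Leave it alone.

How it is judged:
By the outcome, as a careful person would: the job done as asked, in the order asked, and still so for the second after the job is handed in, with the robot touching nothing.
It also fails if it takes over 72 s, if anything falls off the work surface, if the arm or the gripper's body presses on something with over 40 N, if the wrist force passes 120 N, or if a joint passes its speed limit or range.

## Working session

There is one attempt and no reset: what is moved stays moved. The work goes in short steps, each a Python script; the robot and the scene stay as the last script left them, time stands still between calls to the robot, and variables do not carry over. Pictures are saved under pics/ and viewed, at most 10 in all, crops included, and the job is handed in when it is done.

```bash
mkdir -p pics
cat > h.py <<'E'
import numpy as np, cv2
from rig import ctrl
def cam(n,save=None):
    c=ctrl.camera(n)
    if save: cv2.imwrite('pics/'+save+'.png',c['color'][:,:,::-1])
    return c
def K(c):
    f=c['color'].shape[0]/2/np.tan(np.radians(c['vfov'])/2)
    return np.array([[f,0,c['cx']],[0,f,c['cy']],[0,0,1.]])
def ray(c,p):
    R=cv2.Rodrigues(np.array(c['rvec'],float))[0]; t=np.array(c['tvec'],float)
    o=-R.T@t; d=R.T@np.linalg.inv(K(c))@np.array([p[0],p[1],1.]); return o,d
def plane(c,p,z):
    o,d=ray(c,p); return o+d*(z-o[2])/d[2]
def proj(c,P):
    return cv2.projectPoints(np.array(P,float).reshape(-1,3),np.array(c['rvec'],float),np.array(c['tvec'],float),K(c),None)[0].reshape(-1,2)
E
python3 - <<'E'
from h import *
a=cam('scene','s1');b=cam('top','t1')
for c in(a,b): print(c['vfov'],c['cx'],c['cy'],ray(c,(320,200)))
print(ctrl.current_clock(),ctrl.current_orientation(), ctrl.current_tool_pos())
E
```

```text
47.35329627338726 324.07665039947614 190.03202924275533 (array([-0.22412694, -0.82929625,  0.6703333 ]), array([ 0.57909927,  0.66371363, -0.47401026]))
57.63316628123158 318.6181410744608 198.04788442114318 (array([0.51862896, 0.05320458, 1.13499128]), array([ 0.05640017,  0.00995478, -0.99838029]))
0.1 [-2.68760214e-04  2.00551623e-01  9.79682788e-01 -7.80408779e-04] [0.23559879 0.55144326 0.4039412 ]
```

View pics/s1.png

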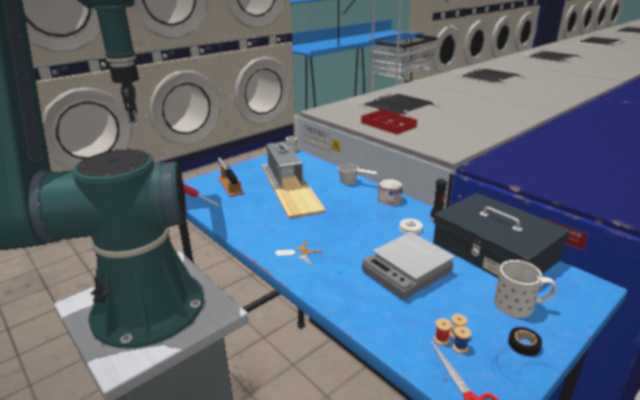

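View pics/t1.png

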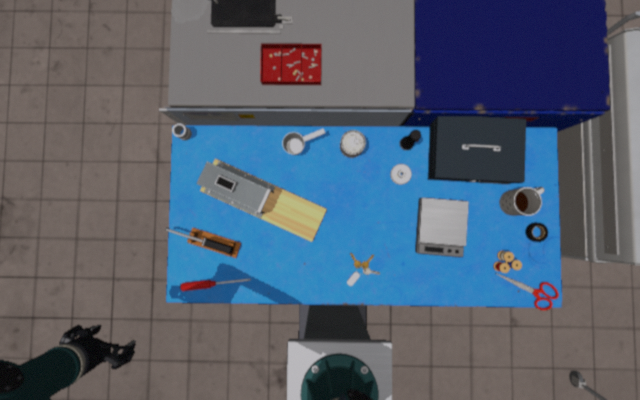

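The scene and top views show the vault (top view mouth about (270,200), apron to (320,225)), the hook in its rest (handle about (215,241), shaft to the left), and the scale (about (443,225)). I'll crop the top view to measure them.

Run:
```python
import cv2
i=cv2.imread('pics/t1.png')
cv2.imwrite('pics/c1.png',cv2.resize(i[145:265,160:335],None,fx=4.5,fy=4.5,interpolation=cv2.INTER_CUBIC))
cv2.imwrite('pics/c2.png',cv2.resize(i[185:270,405:485],None,fx=6,fy=6,interpolation=cv2.INTER_CUBIC))
```

```text
(no output)
```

View pics/c1.png

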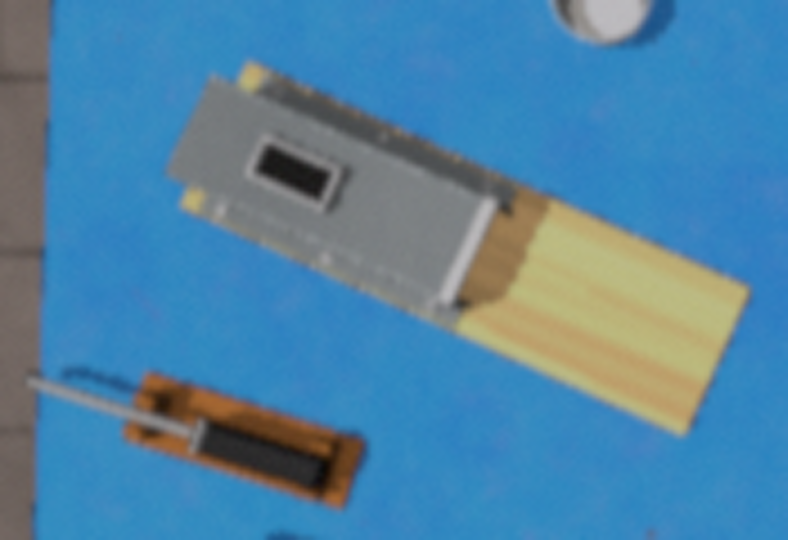

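View pics/c2.png

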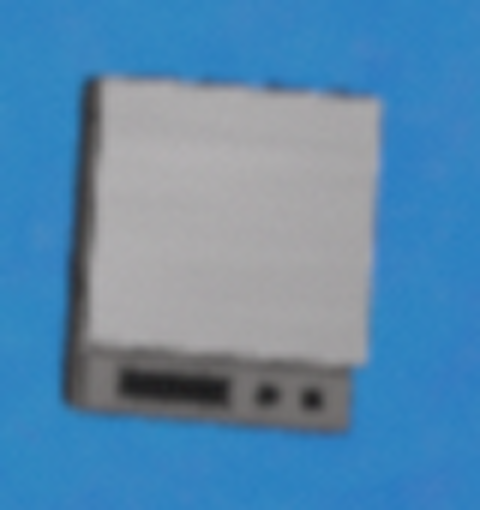

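Crop 1: board corners (750,288), (687,435), (182,208), (247,62); mouth roof edge (495,200)-(443,305); handle (195–330, 420–487), shaft end (30,380). Crop 2: pan corners (97,77), (382,98), (365,362), (90,345).

Run:
```python
from h import *
c=ctrl.camera('top')
P=lambda X,Y,z:plane(c,(160+(X+.5)/4.5-.5,145+(Y+.5)/4.5-.5),z)
Q=lambda X,Y,z:plane(c,(405+(X+.5)/6-.5,185+(Y+.5)/6-.5),z)
B=[P(*p,.012) for p in[(750,288),(687,435),(182,208),(247,62)]]
f=(B[0]+B[1])/2; r=(B[2]+B[3])/2
print('board',np.round(B,4),np.linalg.norm(r-f),np.linalg.norm(B[0]-B[1]))
d=(r-f)/np.linalg.norm(r-f); print('yaw',np.degrees(np.arctan2(d[1],d[0])),'origin',(f+r)/2-d*.0225, f+.17*d)
print('mouth roof', (P(495,200,.092)+P(443,305,.092))/2)
S=[Q(*p,.05) for p in[(97,77),(382,98),(365,362),(90,345)]];print('pan',np.round(S,4),np.mean(S,0))
e=S[0]+S[1]-S[2]-S[3];print(np.degrees(np.arctan2(e[1],e[0])))
H=[P(*p,.058) for p in[(205,422),(331,457),(322,487),(194,452)]];print('handle',np.round(H,4),np.mean(H,0))
t=P(30,381,.049);print('shaft end',t,np.linalg.norm(t[:2]-np.mean(H,0)[:2]),np.degrees(np.arctan2(*(t-np.mean(H,0))[[1,0]])))
R=[P(*p,.008) for p in[(150,370),(367,437),(346,508),(125,440)]];print('rest',np.mean(R,0))
print(proj(c,[[0.2,.55,.05]]))
```

```text
board [[0.5556 0.0448 0.012 ]
 [0.4548 0.0869 0.012 ]
 [0.6072 0.438  0.012 ]
 [0.7094 0.3957 0.012 ]] 0.38295153112358066 0.10926519827634988
yaw 66.43546386255366 origin [0.57275741 0.22071061 0.012     ] [0.57316688 0.22164944 0.012     ]
mouth roof [0.57403785 0.225264   0.092     ]
pan [[ 0.5904 -0.2361  0.05  ]
 [ 0.5813 -0.3767  0.05  ]
 [ 0.4511 -0.3664  0.05  ]
 [ 0.458  -0.2317  0.05  ]] [ 0.52018779 -0.30272674  0.05      ]
-3.2103862483218384
handle [[0.4625 0.4028 0.058 ]
 [0.4406 0.3191 0.058 ]
 [0.4209 0.3245 0.058 ]
 [0.4428 0.4095 0.058 ]] [0.44171476 0.36394743 0.058     ]
shaft end [0.48795232 0.52339933 0.049     ] 0.1660205477956504 73.82899637222725
rest [0.44884547 0.38981502 0.008     ]
[[153.64251188 327.35545348]]
```

```bash
cat >> h.py <<'E'
from scipy.spatial.transform import Rotation as Ro
def Rm(yaw,tilt=0):
    # tool z down, tilted 'tilt' rad from down toward heading yaw; tool x along heading
    c,s=np.cos(yaw),np.sin(yaw); h=np.array([c,s,0]);u=np.array([0,0,1.])
    z=-u*np.cos(tilt)+h*np.sin(tilt); x=h*np.cos(tilt)+u*np.sin(tilt); y=np.cross(z,x)
    return np.array([x,y,z]).T
def q(R):
    a=Ro.from_matrix(R).as_quat(); return np.array([a[3],*a[:3]])
V0=np.array([.5733,.2220,0]); VY=np.radians(66.4)
def vw(p): return V0+Ro.from_euler('z',VY).apply(np.array(p,float))
E
python3 - <<'E'
from h import *
c=ctrl.camera('wrist'); o=ctrl.current_orientation(); R=Ro.from_quat([*o[1:],o[0]]).as_matrix()
oo,d=ray(c,(c['cx'],c['cy'])); Rc=cv2.Rodrigues(np.array(c['rvec']))[0]
print(c['vfov'],R.T@(oo-ctrl.current_tool_pos()),R.T@d,'\ncam x',R.T@Rc[0])
for flip in(0,1):
  for tilt in(.5,.7,.85,1.0):
    for back in(.2,.25,.3):
      Rr=Rm(VY,tilt)@(np.diag([-1,-1,1]) if flip else np.eye(3))
      tcp=vw([.03,0,.06])-Rr[:,2]*(.17+back)
      s=ctrl.solve_ik(tcp,q(Rr))
      if s is not None: print(flip,tilt,back,np.round(tcp,3),np.round(s,2))
E
```

```text
71.58582214274826 [0.08531834 0.00051149 0.03147112] [-3.27921215e-01 -4.46191489e-04  9.44704969e-01] 
cam x [-1.01984791e-03  9.99999473e-01  1.18303060e-04]
0 0.5 0.2 [0.514 0.087 0.385] [-0.15  0.23  1.83  0.57  1.02 -0.02]
0 0.5 0.25 [0.505 0.065 0.429] [-0.2   0.17  1.79  0.54  1.14 -0.  ]
0 0.5 0.3 [0.495 0.043 0.472] [-0.25  0.11  1.74  0.52  1.25  0.01]
0 0.7 0.2 [0.49  0.031 0.343] [-0.35  0.29  1.96  0.84  1.04 -0.44]
0 0.7 0.25 [0.477 0.002 0.381] [-0.42  0.22  1.93  0.78  1.15 -0.4 ]
0 0.7 0.3 [ 0.464 -0.028  0.419] [-0.5   0.16  1.88  0.74  1.27 -0.38]
0 0.85 0.2 [ 0.474 -0.005  0.304] [-0.49  0.38  2.03  1.    1.1  -0.73]
0 0.85 0.25 [ 0.459 -0.04   0.337] [-0.58  0.32  2.01  0.92  1.2  -0.69]
0 0.85 0.3 [ 0.444 -0.074  0.37 ] [-0.66  0.26  1.97  0.85  1.31 -0.66]
0 1.0 0.2 [ 0.461 -0.036  0.26 ] [-0.61  0.52  2.08  1.1   1.18 -0.99]
0 1.0 0.25 [ 0.444 -0.074  0.287] [-0.7   0.47  2.06  1.01  1.27 -0.95]
0 1.0 0.3 [ 0.427 -0.113  0.314] [-0.79  0.42  2.02  0.93  1.36 -0.91]
1 0.7 0.2 [0.49  0.031 0.343] [-0.35  0.29  1.96  0.84  1.04  2.71]
1 0.7 0.25 [0.477 0.002 0.381] [-0.42  0.22  1.93  0.78  1.15  2.74]
1 0.7 0.3 [ 0.464 -0.028  0.419] [-0.5   0.16  1.88  0.74  1.27  2.76]
1 0.85 0.2 [ 0.474 -0.005  0.304] [-0.49  0.38  2.03  1.    1.1   2.41]
1 0.85 0.25 [ 0.459 -0.04   0.337] [-0.58  0.32  2.01  0.92  1.2   2.45]
1 0.85 0.3 [ 0.444 -0.074  0.37 ] [-0.66  0.26  1.97  0.85  1.31  2.49]
1 1.0 0.2 [ 0.461 -0.036  0.26 ] [-0.61  0.52  2.08  1.1   1.18  2.15]
1 1.0 0.25 [ 0.444 -0.074  0.287] [-0.7   0.47  2.06  1.01  1.27  2.19]
1 1.0 0.3 [ 0.427 -0.113  0.314] [-0.79  0.42  2.02  0.93  1.36  2.23]
```

Run:
```python
from h import *
Rr=Rm(VY,.7)@np.diag([-1,-1,1]); tcp=vw([.03,0,.06])-Rr[:,2]*(.37)
ctrl.move_to(tcp,q(Rr)); ctrl.wait(.3)
c=cam('wrist','w1'); np.savez('w1.npz',**c)
print(ctrl.current_clock()); print(proj(c,[vw(p) for p in([0,-.032,.012],[0,.032,.012],[0,.032,.088],[.045,-.0175,.046],[.045,.0175,.046],[.065,.028,.012])]))
```

```text
2.9417
[[290.83794089 130.60513406]
 [342.15236329 130.56338584]
 [345.38919072 180.67743129]
 [303.33798808 174.11696098]
 [329.76969998 174.094761  ]
 [335.90116556 163.27247639]]
```

View pics/w1.png

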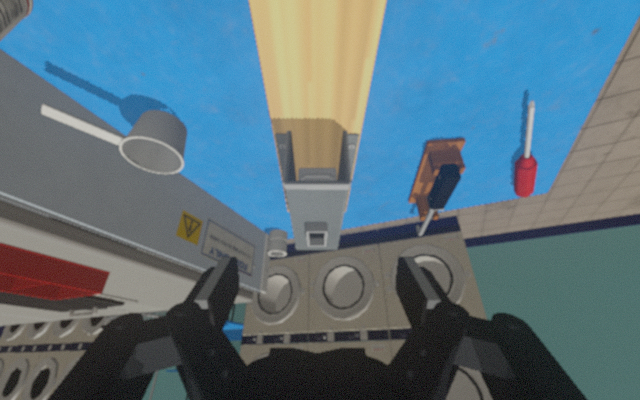

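Run:
```python
import cv2
i=cv2.imread('pics/w1.png')[120:200,270:370][::-1,::-1]
i=cv2.convertScaleAbs(i,alpha=1.3,beta=10)
cv2.imwrite('pics/c3.png',cv2.resize(i,None,fx=7,fy=7,interpolation=cv2.INTER_CUBIC))
```

```text
(no output)
```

View pics/c3.png

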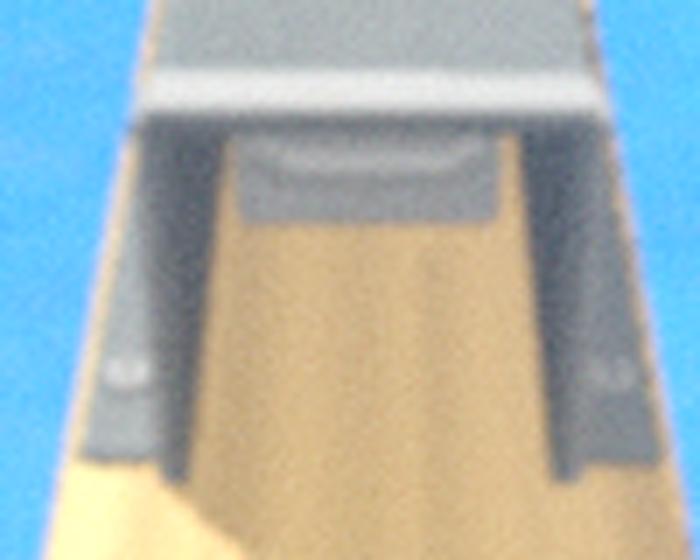

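The crop (flipped) shows the box front's lower edge at y≈220 (x 240–500), the bail bar at y≈155 (x 265–480), and the mouth's wall feet at y≈480.

Run:
```python
from h import *
c=dict(np.load('w1.npz'))
def P(X,Y,z):
    p=plane(c,(270+99-((X+.5)/7-.5),199-((Y+.5)/7-.5)),z); return Ro.from_euler('z',-VY).apply(p-V0)*1000
for n,a in dict(fl=(240,221,.012),fr=(500,219,.012),bar_l=(265,153,.046),bar_r=(480,153,.046),barm=(370,160,.046),wl=(187,480,.012),wr=(557,480,.012),lipl=(135,118,.092),lipr=(610,118,.092)).items(): print(n,np.round(P(*a),1))
Rh=Rm(np.radians(74.5))
for s in(1,-1):
  for yy in (74.5,66.4):
    for p in([.4417,.364,.045+.3],vw([-.11,0,.06+.155]),vw([-.3,0,.06+.155])):
      k=ctrl.solve_ik(p,q(Rm(np.radians(yy))@np.diag([s,s,1]))); print(s,yy,None if k is None else np.round(k,2))
```

```text
fl [75.8 27.5 12. ]
fr [ 76.4 -27.6  12. ]
bar_l [52.9 20.2 46. ]
bar_r [ 52.8 -21.2  46. ]
barm [50.6  0.  46. ]
wl [ 0.5 32.7 12. ]
wr [  0.4 -33.3  12. ]
lipl [-2.1 36.8 92. ]
lipr [ -2.2 -37.4  92. ]
1 74.5 [ 0.57  0.38  1.64 -0.    1.12  0.84]
1 74.5 [ 0.1   0.52  1.82 -0.    0.8   0.37]
1 74.5 [-0.27  0.44  2.01 -0.    0.69  0.  ]
1 66.4 [ 0.57  0.38  1.64 -0.    1.12  0.98]
1 66.4 [ 0.1   0.52  1.82 -0.    0.8   0.51]
1 66.4 [-0.27  0.44  2.01 -0.    0.69  0.14]
-1 74.5 [ 0.57  0.38  1.64 -0.    1.12 -2.3 ]
-1 74.5 [ 0.1   0.52  1.82 -0.    0.8  -2.77]
-1 74.5 None
-1 66.4 [ 0.57  0.38  1.64 -0.    1.12 -2.16]
-1 66.4 [ 0.1   0.52  1.82 -0.    0.8  -2.63]
-1 66.4 None
```

Run:
```python
from h import *
ctrl.move_to([.4417,.364,.36],q(Rm(np.radians(74.5)))); ctrl.wait(.3)
c=cam('wrist'); np.savez('w2.npz',**c)
i=cv2.rotate(c['color'][:,:,::-1],cv2.ROTATE_180)
cv2.imwrite('pics/w2.png',cv2.resize(c['color'][:,:,::-1][60:360,200:440],None,fx=2,fy=2,interpolation=cv2.INTER_CUBIC))
H=np.array([.4417,.364,0]);r=Ro.from_euler('z',74.5,degrees=True)
print(ctrl.current_clock(),np.round((proj(c,[H+r.apply(p) for p in([.045,.011,.058],[.045,-.011,.058],[-.045,.011,.058],[-.045,-.011,.058],[.165,0,.049],[.045,0,.049])])-[200,60])*2))
```

```text
4.925 [[ 212.  177.]
 [ 257.  177.]
 [ 214.  345.]
 [ 255.  345.]
 [ 234. -108.]
 [ 234.  174.]]
```

View pics/w2.png

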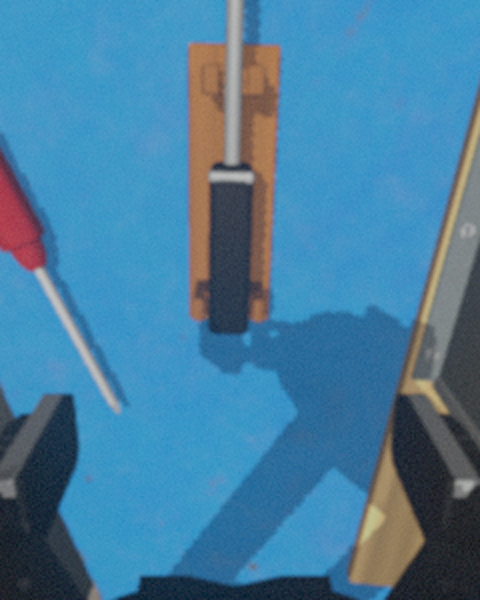

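Handle in the crop: front corners (209,169), (254,169), tail corners (210,332), (247,332); shaft at (234,0). I'll refine the hook pose with these, then grip and lift.

Run:
```python
from h import *
c=dict(np.load('w2.npz'))
P=lambda X,Y,z:plane(c,(200+(X+.5)/2-.5,60+(Y+.5)/2-.5),z)
f=(P(209,169,.058)+P(254,169,.058))/2; b=(P(210,332,.058)+P(247,332,.058))/2
s0=P(235,5,.045); s1=P(232,150,.045)
yaw=np.arctan2(*(s0-b)[[1,0]]); m=(f+b)/2
print(np.linalg.norm(f-b),m,np.degrees(yaw),np.degrees(np.arctan2(*(s0-s1)[[1,0]])),np.degrees(np.arctan2(*(f-b)[[1,0]])))
yaw=np.radians(np.clip(np.degrees(yaw),73,76)); np.save('hook.npy',[m[0],m[1],yaw]); o=q(Rm(yaw))
ctrl.move_to([m[0],m[1],.26],o)
ctrl.move_straight([m[0],m[1],.200],o)
print('f',ctrl.current_contact_force())
ctrl.grip(.01,50); print(ctrl.current_opening(),ctrl.current_grasp_force(),ctrl.current_contact_force())
ctrl.move_straight([m[0],m[1],.33],o); ctrl.wait(.2)
c=cam('wrist'); np.savez('w3.npz',**c)
i=c['color'][:,:,::-1]; cv2.imwrite('pics/w3.png',i)
H=ctrl.current_tool_pos()-[0,0,.155]; r=Ro.from_euler('z',yaw)
print(ctrl.current_clock(),H,proj(c,[H+r.apply(p) for p in([.165,0,0],[.165,0,-.022],[.045,0,0.013],[.045,.011,.013])]))
```

```text
0.08587347402228948 [0.44087499 0.37049094 0.058     ] 73.13599618596903 73.07062434895268 73.1994387536931
f [ 0.2004681  -0.06620074 -0.23784624]
0.021290613886163066 48.99005949497223 [-0.84080458 -0.91991444  5.79885136]
7.825 [0.44066996 0.37033664 0.17412312] [[ 318.77245094 -155.2557911 ]
 [ 318.55439946 -106.70017552]
 [ 318.58598879  205.2062153 ]
 [ 292.62201927  205.21259417]]
```

View pics/w3.png

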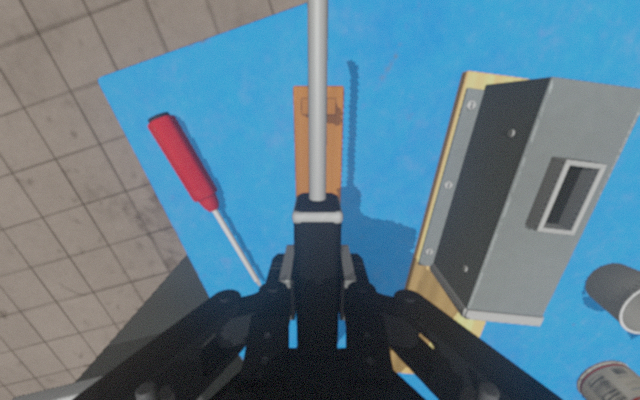

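Hook is gripped straight (shaft on column 318); the handle's top front edge is at about row 211, i.e. the grip is slightly forward of centre. I'll move in front of the mouth and check the bend from the fixed cameras.

Run:
```python
from h import *
c=dict(np.load('w3.npz')); hk=np.load('hook.npy')
a=plane(c,(318,211),.174+.013); print('front edge rel',Ro.from_euler('z',-hk[2]).apply(a-[.44067,.37034,0]))
ctrl.move_to(vw([-.205,0,.078+.155+.02]),q(Rm(VY))); ctrl.move_straight(vw([-.205,0,.078+.155]),q(Rm(VY))); ctrl.wait(.3)
H=ctrl.current_tool_pos()-[0,0,.155]; r=Ro.from_euler('z',VY)
ims=[]
for n in('top','scene'):
    c=cam(n); np.savez(n+'4.npz',**c)
    pp=proj(c,[H+r.apply(p) for p in([.169,0,0],[.165,0,-.022],[.045,0,0])]); u=np.round(pp.mean(0)).astype(int)
    x0,y0=u[0]-32,u[1]-35
    print(n,(pp-[x0,y0])*6+3,x0,y0)
    ims.append(cv2.resize(c['color'][y0:y0+70,x0:x0+64,::-1],None,fx=6,fy=6,interpolation=cv2.INTER_CUBIC))
cv2.imwrite('pics/c4.png',np.hstack(ims)); print(ctrl.current_clock(),H)
```

```text
front edge rel [0.04231606 0.00024666 0.187     ]
top [[110.23770066 178.00740297]
 [123.2458271  183.06502865]
 [343.22268563 282.89528447]] 259 177
scene [[170.03409217 167.81091855]
 [173.82018472 209.44907396]
 [237.68915722 270.60510377]] 266 145
9.8167 [0.49150478 0.03429103 0.07853611]
```

View pics/c4.png

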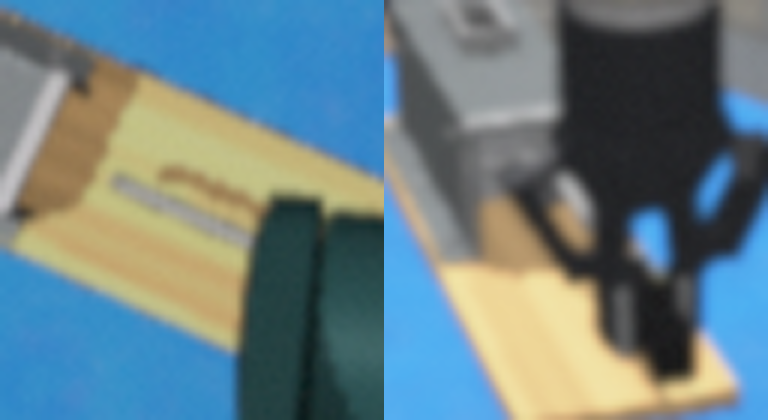

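Run:
```python
from h import *
o=q(Rm(VY)); f=ctrl.current_contact_force
print('in',ctrl.move_straight(vw([-.100,0,.233]),o,max_speed=.08,contact_N=6),f(),ctrl.current_tool_pos()-vw([-.1,0,.233]))
print('down',ctrl.move_straight(vw([-.100,0,.215]),o,max_speed=.05,contact_N=5),f(),ctrl.current_tool_pos()-vw([-.1,0,.215]))
print('pull',ctrl.move_straight(vw([-.115,0,.215]),o,max_speed=.03),f(),ctrl.current_clock(),ctrl.current_opening())
```

```text
in False [ 0.51305382  0.24157318 -1.62808942] [-2.14934069e-04 -3.89238108e-04 -1.89455720e-05]
down False [-0.8459147   0.13135601 -1.94036927] [-1.91830849e-04 -6.81469300e-05 -5.04006092e-04]
pull False [ 0.4762109   0.46189338 -0.67570831] 12.4417 0.02191991737371556
```

Run:
```python
from h import *
o=q(Rm(VY))
ctrl.move_straight(vw([-.306,0,.215]),o,max_speed=.07); print(ctrl.current_contact_force(),ctrl.current_clock())
c=cam('top'); np.savez('top5.npz',**c)
cv2.imwrite('pics/c5.png',cv2.resize(c['color'][150:270,220:380,::-1],None,fx=4.5,fy=4.5,interpolation=cv2.INTER_CUBIC))
```

```text
[ 0.56766762  2.41670278 -0.95971109] 15.3167
```

View pics/c5.png

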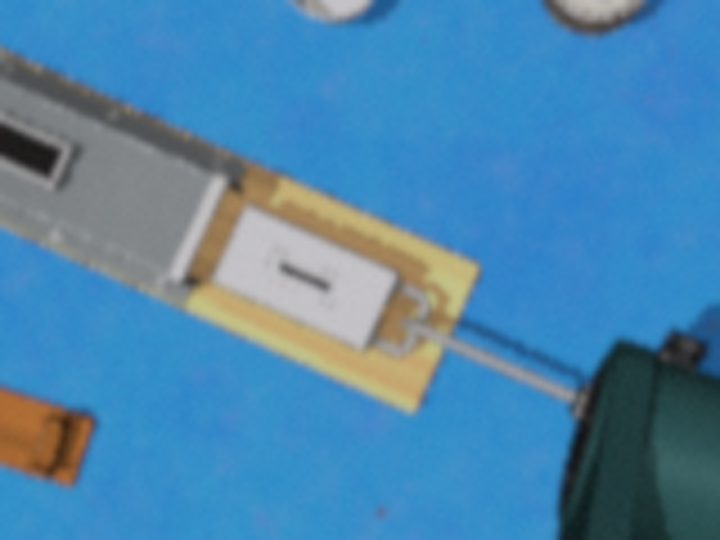

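The box is fully out, with top corners (246,206), (402,275), (368,349), (215,277) in the crop, and a gap to the vault lip. Next I unhook, return the hook to its rest, and check it.

Run:
```python
from h import *
c=dict(np.load('top5.npz'))
P=lambda X,Y,z:plane(c,(220+(X+.5)/4.5-.5,150+(Y+.5)/4.5-.5),z)
C=[P(*p,.076) for p in[(246,206),(402,275),(368,349),(215,277)]]; m=np.mean(C,0)
d=C[0]+C[3]-C[1]-C[2]; by=np.arctan2(d[1],d[0])
print('box',m,np.degrees(by),'vault frame',Ro.from_euler('z',-VY).apply(m-V0),np.linalg.norm(d)/2,np.linalg.norm(C[0]-C[3]))
np.save('box.npy',[m[0],m[1],by])
o=q(Rm(VY)); h=np.load('hook.npy'); oh=q(Rm(h[2]))
ctrl.move_straight(vw([-.300,0,.215]),o,max_speed=.05)
print('up',ctrl.move_straight(vw([-.300,0,.25]),o,max_speed=.08,contact_N=6))
ctrl.move_straight(vw([-.300,0,.33]),o,max_speed=.2)
ctrl.move_to([h[0],h[1],.33],oh); ctrl.wait(.2)
ctrl.move_straight([h[0],h[1],.23],oh)
print('down',ctrl.move_straight([h[0],h[1],.201],oh,max_speed=.05,contact_N=8),ctrl.current_tool_pos(),ctrl.current_contact_force(),ctrl.current_clock())
```

```text
box [0.54522252 0.15683081 0.076     ] 66.11159094452046 vault frame [-0.07095941 -0.00036127  0.076     ] 0.11036443518781063 0.05018997831439492
up False
down True [0.44066546 0.37046439 0.2004957 ] [ 0.23983821 -0.13723095  6.29776646] 19.95
```

Run:
```python
from h import *
h=np.load('hook.npy'); oh=q(Rm(h[2]))
ctrl.grip(.045); ctrl.move_straight([h[0],h[1],.27],oh); ctrl.grip(.085)
ctrl.move_to([.4417,.364,.36],q(Rm(np.radians(74.5)))); ctrl.wait(.3)
c=cam('wrist'); w=dict(np.load('w2.npz'))
for i in(w,c):
    g=i['color'][130:240,290:340].astype(int); m=g.max(2)<70; y,x=np.nonzero(m); print('dark',m.sum(),x.mean(),y.mean())
    g=i['color'][60:135,290:340].astype(int); m=(g.max(2)-g.min(2)<30)&(g.min(2)>80); y,x=np.nonzero(m); print('shaft',m.sum(),x.mean(),y.mean())
print(ctrl.current_clock())
R=q(Rm(np.radians(86.8)));print(ctrl.solve_ik([.520,-.303,.30],R),ctrl.solve_ik([.520,-.303,.24],R))
```

```text
dark 57 27.80701754385965 38.08771929824562
shaft 743 25.959623149394346 39.411843876177656
dark 66 28.53030303030303 41.5
shaft 745 25.92214765100671 38.94765100671141
22.2
[-6.42330228e-01  4.69787722e-01  1.61876351e+00 -4.44089210e-16
  1.05304142e+00 -5.86479692e-01] [-6.42330228e-01  5.46444057e-01  1.66567527e+00 -4.44089210e-16
  9.29473329e-01 -5.86479692e-01]
```

Hook is back in its rest just as before. Now the box.

Run:
```python
from h import *
b=np.load('box.npy'); p=vw([-.071,0,0]); o=q(Rm(VY))
ctrl.move_to([p[0],p[1],.32],o); ctrl.wait(.2)
print(ctrl.move_straight([p[0],p[1],.205],o,max_speed=.12,contact_N=8),ctrl.current_tool_pos())
ctrl.grip(.03,60); print(ctrl.current_opening(),ctrl.current_grasp_force(),ctrl.current_contact_force())
f0=ctrl.current_contact_force()
ctrl.move_straight([p[0],p[1],.225],o,max_speed=.05); ctrl.wait(.2); print('lift',ctrl.current_contact_force(),ctrl.current_opening())
ctrl.move_straight([p[0],p[1],.33],o); print(ctrl.current_clock())
```

```text
False [0.54529656 0.15703296 0.20561488]
0.05551800979779987 65.7811188697815 [-0.40712039 -0.11866329  5.71647811]
lift [ 0.07693109 -0.05184238 -6.43969259] 0.0556067764195265
26.425
```

Run:
```python
from h import *
o=q(Rm(np.radians(86.8))); P=[.520,-.303]
ctrl.move_to(P+[.33],o); ctrl.wait(.3)
ctrl.move_straight(P+[.252],o,max_speed=.12); ctrl.wait(.3); f0=ctrl.current_contact_force()[2]
hit=ctrl.move_straight(P+[.236],o,max_speed=.015,contact_N=4.5); ctrl.wait(.2)
print(f0,hit,ctrl.current_tool_pos(),ctrl.current_contact_force(),ctrl.current_clock())
```

```text
-6.5631314783507495 True [ 0.5197284  -0.30283403  0.23930616] [ 2.74563048 -1.04627043 -1.7366577 ] 30.475
```

Run:
```python
from h import *
o=q(Rm(np.radians(86.8))); P=[.520,-.303]
ctrl.grip(.07); ctrl.grip(.085); ctrl.wait(.2); ctrl.move_straight(P+[.36],o,max_speed=.12)
ctrl.move_to([.45,0.05,.42],o); ctrl.wait(.3)
c=cam('top'); old=cv2.imread('pics/t1.png')[:,:,::-1]
d=np.abs(c['color'].astype(int)-old).max(2)>25
roi=np.zeros_like(d); roi[190:262,412:475]=1; d=(d&roi).astype(np.uint8)
cs=cv2.findContours(d,0,2)[0]; k=max(cs,key=cv2.contourArea); print('change',cv2.minAreaRect(k),cv2.contourArea(k))
z=.046; H=[[.52+a*.028*1,-.303+b*.055,z+.064] for a,b in((1,1),(1,-1),(-1,-1),(-1,1))]
print('expected box top',proj(c,H).round(1).tolist(),'pan',proj(c,[[.520,-.303,.05]]))
g=c['color'][190:262,412:475]; m=(g.min(2)>190).astype(np.uint8); y,x=np.nonzero(m); print('bright',m.sum(),x.mean()+412 if m.any() else 0,y.mean()+190 if m.any() else 0)
for n,(x0,y0,x1,y1) in dict(tin=(335,125,372,162),torch=(397,125,424,155),pulley=(387,160,415,188),hook=(165,222,245,260)).items():
    print(n,(np.abs(c['color'][y0:y1,x0:x1].astype(int)-old[y0:y1,x0:x1]).max(2)>40).sum())
print(ctrl.current_clock(),ctrl.current_contact_force(),ctrl.current_opening())
```

```text
change ((449.0, 220.0), (26.0, 50.0), 90.0) 544.5
expected box top [[430.8, 211.2], [470.2, 211.5], [470.5, 231.6], [431.0, 231.2]] pan [[443.57106626 221.31368679]]
bright 414 449.29468599033817 221.54347826086956
tin 0
torch 0
pulley 0
hook 0
34.1417 [ 4.54455626e-01 -3.75585971e-01 -4.76773247e-06] 0.08512864574439577
```

```bash
python3 -c "
from rig import ctrl
print(ctrl.job_done())"
```

```text
the job is handed in; nothing more can be done
None
```

The coin box is standing on the scale pan, within about 3 mm of the middle in the last top view. The hook is back in its rest, and the tin, torch and pulley are unmoved; I handed the job in at about 34 s.

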